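Plug a relay into the bench tester, lock it down and hold the test plunger

ROBOT

A 6-joint arm with a two-finger parallel gripper is mounted at the origin on a cart in front of the work surface, level with it; the furniture and walls round the work are solid. World frame = base frame: x ahead of the robot, y to its left, z up, the work surface at z = 0. Lengths are in m, angles in degrees, forces in N, time in s.
With the tool pointing down it reaches from about 0.35 to 0.775 m from the base axis. Payload 5.5 kg.
Tool frame: the origin (TCP) lies midway between the tips of the shut fingers; the grasp point (between the pads) lies bot.grasp_offset behind it (bot.grasp_offset is the distance from the TCP to the grasp point, in m); z points along the fingers, y is the line along which they close (so a half turn about z gives the same grasp; the last joint's range is limited). The gripper opens to 85 mm and grips with 20 to 120 N. Pads are 22 mm wide; open, the fingers measure 114 mm over their backs; the gripper's body (76 mm by 85 mm) begins 54 mm behind the grasp point. The pads swing forward as they close: fully open they stand 13 mm farther back than shut.
Start: joints at [-80.019, 17.945, 2.641, 74.691, 0, 82.002], TCP at [0.177, -0.547, 0.231] pointing down, gripper open.
Joint ranges: [-158.12, 158.12], [-49.38, 96.58], [-58.88, 72.47], [-126.05, 133.96], [-84.25, 85.87], [-180, 180]. Speed limits (degrees/s): [147.25, 147.25, 180, 180, 180, 180].

INTERFACE

Orientations are given as a 3x3 rotation matrix whose columns are the frame's x, y, z axes.
In Python, from bench import bot gives the robot as it stands.
- The arm moves only by the tool move_tool, called after "Call:" as a command line: name --argument value ..., lists and objects as JSON in quotes. Schema: {"type":"object","properties":{"moves":{"type":"array","items":{"type":"array","items":{"type":"number"},"minItems":4,"maxItems":4},"minItems":1,"maxItems":20},"aperture":{"type":"number"},"squeeze":{"type":"number"},"only":{"type":"string"},"quiet":{"type":"boolean"},"lines":{"type":"string"}},"required":["moves"],"additionalProperties":false}. moves is a list of rows, 1 to 20 of them, each of 4 numbers: dx, dy, dz in a scale on which 1.0 is 0.4 m, then a turn about the tool's z in normalised numbers (1 is 90 degrees); each row shifts and turns the commanded pose from where the row before left it, along the tool's axes as they then stand; what a row does not reach is not made up. A row lasts 1/12 s, in which the tool goes at most 0.0417 m and 7.16 degrees, less where a joint would pass 70% of its speed; a pose out of reach is approached as far as the arm can. aperture is the finger opening in m, set as the call begins (left out keeps the last). The fingers move at their own pace and stop on an object; squeeze is the grip in N (left out, the last holds). Time passes only in rows, so rows that do not move let the fingers close. The tool returns the time, the measured TCP pose, the force, the opening and the grip force at its end. only (a regular expression) keeps the lines of the reply that match it, lines (a string "A,B") keeps lines A to B, and quiet returns only ok. Shift and turn numbers lie between -1 and 1, and a call with a number outside is refused. Input that does not fit is refused with a message, and nothing moves.
- bot.observe(): the state, without advancing time (a new reading comes with each control period).
- bot.snapshot(name): name is "side" or "top" or "wrist"; returns the picture (480x640x3 uint8, red, green, blue); there is no depth.
- bot.get_calibration(name): a dict with "camera_matrix" (3x3 intrinsics, pixels), "extrinsics" (4x4, takes a point from camera to world coordinates). Camera axes: x right, y down, z forward; pixel columns grow to the right and rows downward; lengths in m; the calibration is good to about 2 mm. A picture is of the moment at which its call begins: read the wrist's pose just before it. get_calibration takes no time and is no camera call; for the wrist camera it gives the pose at the moment of the call.
- bot.close_job(): hands the job in; it is judged then, once.
The state is a dict: "clock": time; "qpos": joint angles; "joint_velocities": joint speeds; "joint_efforts": joint torques, N m; "tool_pos": TCP position; "ee_rot": TCP orientation; "ft_force": force on the tool from outside, world axes, zero at the start; "torque": the same for the moment, N m; "finger_gap": finger opening in m; "grip_force": force on a finger pad.
Only numpy, scipy, OpenCV 4.12 (cv2) and the standard library are available. Lean on these libraries where they do the work, as an engineer would, in place of code of your own. Each camera call takes 0.05 s, during which the arm holds its last target. There are 200 camera calls.

TASK

Test the blue-covered relay: plug it blades down into the tester's socket until it is fully home, then swing the red-handled hold-down lever shut over it. Then press the tester's sprung plunger down with the fingers to its middle position, with the green band of its stem at the collar's rim (never pushed right down, which trips the tester), and finish while still holding it there. Leave the white relay, the parts case, the bolt and the marker where they are.

Things in the scene. Friction and masses are not known exactly. Their poses are not given: they have to be found in the camera images.
- spare_relay: The relay to test: blue cover, standing on its blades on the worktop. Body 38 mm along its x, 28 mm along its y, 50 mm tall, on four 8 mm blades: 58 mm in all, about 80 g. Origin between the blade tips, at their lower ends; z up. Its x points away from the robot within 0.5 rad; paper label on the -x face. Grip it across its 28 mm by the upper 30 mm of the cover.
- old_relay: The old relay, white cover, same size and frame as the blue one; stands 8 to 17 cm to the left or right of it. Leave it alone.
- tester: The relay tester: a grey case 170 mm deep (x), 200 mm wide (y), panel 50 mm above the worktop; it does not move. Origin under its middle, x away from the robot (within 0.25 rad), y left, z up. Socket and lever stand on the panel's left half, the plunger on the right half, a flat meter behind it.
- socket_mouth (a point): Centre of the socket's mouth, 78 mm above the worktop, axes as the tester's. Black block 62 x 54 mm; pocket 39.8 mm along x by 29.8 mm along y (1.8 mm over the relay's size) with a 2.5 mm chamfer, 14 mm deep to a ledge where the relay's body rests; its blades go into a well in the ledge. The relay goes in with its x along the tester's x; seated, its top is 36 mm above the mouth.
- socket_seat (a point): The point where the relay's origin lies when it is fully home: 22 mm straight below socket_mouth, 56 mm above the worktop. Axes as the tester's.
- lever_hinge (a point): Axis of the hold-down lever, 48 mm behind the socket's centre (tester +x) and 121.5 mm above the worktop; the axis runs along the tester's y.
- lever_bar (a point): Centre of the lever's red cross bar, 13 mm thick and 36 mm long along the tester's y, 83 mm from lever_hinge: the place to push. The arm between is two steel bars, 18 mm wide together.
- clamp_lever (a joint): Angle of the hold-down lever in rad: 0 shut (stop; arm level over the relay towards the robot, its pad 1 mm above a seated relay), 1.57 upright, 1.85 to 2.15 at the start (open, leaning back away from the robot). Stiff hinge: it stays where it is left and takes about 1 N at the bar. It cannot shut over a relay that is not home.
- plunger_top (a point): Centre of the top of the plunger's black mushroom head (41 mm wide), 92 mm above the worktop when released, moves down with it.
- test_plunger (a joint): How far the plunger is pressed straight down, in m: 0 released, 0.016 right down. Its spring pushes back 2 N at 0, 5 N at 6 mm, 6 N at 8 mm, 7 N at 10 mm, 10 N at 16 mm. The stem shows a white, a green and an orange band which sink in turn into the collar: green is at the rim from 5 to 11 mm (middle position, tester on); beyond 13 mm the tester trips.
- parts_case: Clear hinged case of brad nails, 94 x 56 x 27 mm, lying behind the tester. Leave it alone.
- hex_bolt: Steel bolt with nut, 74 mm long, lying near the front edge of the worktop. Leave it alone.
- marker: Blue felt marker, 106 mm long, lying near the front edge of the worktop. Leave it alone.

How it is judged (in metres and radians):
On the way, in this order (a step that is already met when the one before it is completed fails the run):
1. the blue relay is fully home in the socket (horizontal distance between spare_relay and socket_seat below 0.004 m and z of spare_relay in the frame of socket_seat between -0.003 and 0.002 m and angle between spare_relay's own z axis and vertical below 0.06 rad), for 0.2 s.
2. the hold-down lever is shut over the relay (value of joint clamp_lever below 0.08 rad), for 0.2 s.
3. the plunger is held in its middle position (value of joint test_plunger between 0.005 and 0.011 m), for 0.5 s.
At the end, for the whole second after the job is handed in: The blue relay is fully home in the socket (within 4 mm sideways, not more than 2 mm high, upright within 0.06 rad), the lever is shut (below 0.08 rad), and the fingers are pressing the plunger (more than 2 N) and keep it pressed 5 to 11 mm, through the last second (all of step 1 and all of step 3 and value of joint clamp_lever below 0.08 rad and contact force between the fingers and test_plunger above 2 N); the arm keeps its last pose, push and grip.
It fails at once if the plunger is pushed right down and trips the tester (value of joint test_plunger above 0.0135 m).
It fails at once if the white relay is disturbed (distance of old_relay from where it was at the start of the episode above 0.02 m).
It fails at once if the parts case, the bolt or the marker is disturbed (distance of any of parts_case, hex_bolt, marker from where it was at the start of the episode above 0.03 m).
It also fails if it takes over 64 s, if anything falls off the work surface, if the arm or the gripper's body presses on something with over 40 N, if the wrist force passes 120 N, or if a joint passes its speed limit or range.

## Working session

There is one attempt and no reset: what is moved stays moved. The work goes in short steps, Python scripts to look and compute and a tool call to move; the robot and the scene stay as the last step left them, time stands still between calls to the robot, and variables do not carry over. Pictures are saved under pics/ and viewed, at most 10 in all, crops included, and the job is handed in when it is done.

```bash
ls; mkdir -p pics; python3 - <<'E'
from bench import bot
import cv2
s=bot.observe();print(s['clock'],s['tool_pos'],s['ee_rot'],bot.grasp_offset,s['finger_gap'])
for n in("side","top"):
    cv2.imwrite(f"pics/{n}0.png",bot.snapshot(n)[:,:,::-1]);c=bot.get_calibration(n);print(c)
E
```

```text
bench.py
pics
0.0 [ 0.17740114 -0.5464183   0.23039763] [[ 9.51173084e-01  3.08657853e-01 -3.06808670e-04]
 [ 3.08657891e-01 -9.51171405e-01  1.80708571e-03]
 [ 2.65943562e-04 -1.81355021e-03 -9.99998320e-01]] 0.0187 0.08526079643492965
{'camera_matrix': array([[515.3749274 ,   0.        , 314.11458715],
       [  0.        , 515.3749274 , 248.03215148],
       [  0.        ,   0.        ,   1.        ]]), 'extrinsics': array([[ 0.95954068, -0.09989066,  0.26325566,  0.32114163],
       [-0.28114541, -0.39122402,  0.87629962, -0.88695076],
       [ 0.01545778, -0.91485825, -0.40347916,  0.44319659],
       [ 0.        ,  0.        ,  0.        ,  1.        ]])}
{'camera_matrix': array([[470.85506113,   0.        , 320.33558107],
       [  0.        , 470.85506113, 233.1971435 ],
       [  0.        ,   0.        ,   1.        ]]), 'extrinsics': array([[ 0.01769886, -0.97814824,  0.20715397,  0.35627071],
       [-0.99984114, -0.01687811,  0.00572889, -0.14733617],
       [-0.00210733, -0.20722245, -0.97829158,  0.94630997],
       [ 0.        ,  0.        ,  0.        ,  1.        ]])}
```

View pics/top0.png

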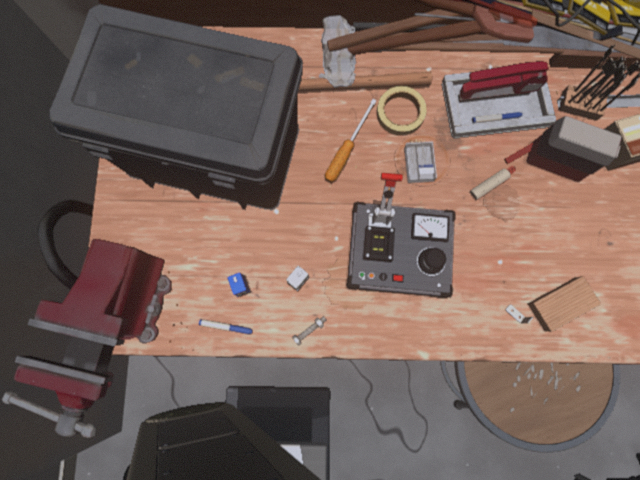

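View pics/side0.png

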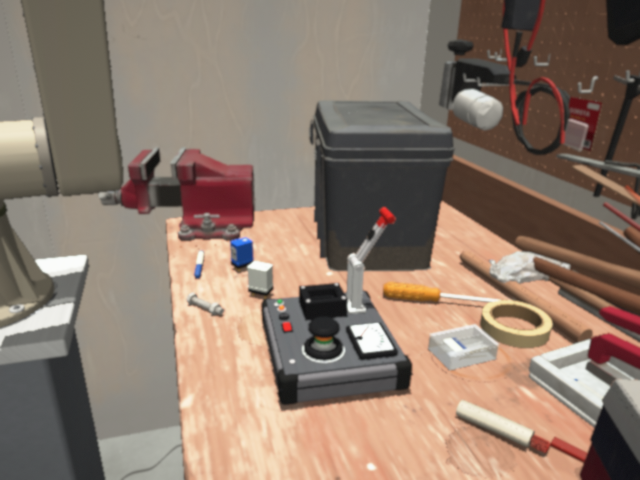

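The top view shows the blue relay at about (237,284), the white one at (298,278), the tester centred near (403,250) and the plunger at (432,261). Next I'll zoom in for accurate pixel positions.

```bash
cat > h.py <<'E'
from bench import bot
import cv2,numpy as np
def ray(n,u,v,z,c=None):
    c=c or bot.get_calibration(n);E=np.array(c['extrinsics']);K=c['camera_matrix']
    d=E[:3,:3]@np.linalg.solve(K,[u,v,1]);o=E[:3,3];return o+d*(z-o[2])/d[2]
def proj(n,p,c=None):
    c=c or bot.get_calibration(n);E=np.array(c['extrinsics']);K=c['camera_matrix']
    q=K@(E[:3,:3].T@(np.array(p)-E[:3,3]));return q[:2]/q[2]
E
python3 - <<'E'
from h import *
im=cv2.imread("pics/top0.png")
a=cv2.resize(im[190:305,340:465],None,fx=5,fy=5,interpolation=cv2.INTER_CUBIC)[:, :620]
cv2.imwrite("pics/tz.png",a)
b=cv2.resize(im[255:345,215:320],None,fx=6,fy=6,interpolation=cv2.INTER_CUBIC)
cv2.imwrite("pics/rz.png",b)
print(ray("top",237,284,.03),ray("top",298,278,.03),ray("top",378,244,.078),ray("top",432,261,.092))
E
```

```text
[0.44648787 0.01834862 0.03      ] [ 0.46025245 -0.09999998  0.03      ] [ 0.52129555 -0.25074733  0.078     ] [ 0.48867562 -0.34766028  0.092     ]
```

View pics/tz.png

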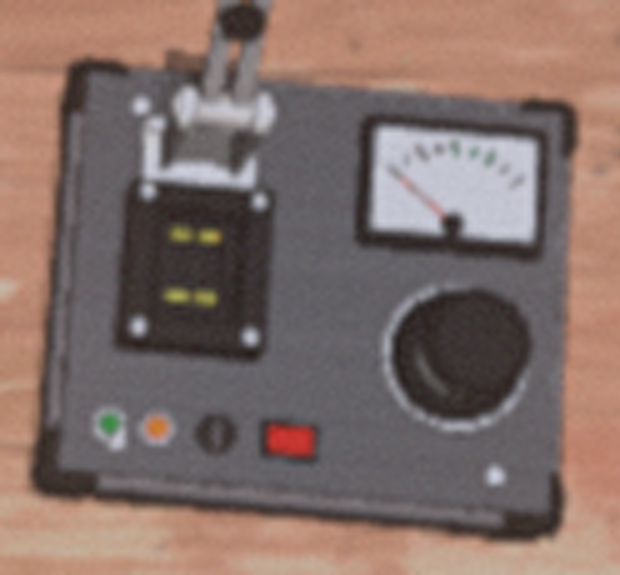

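View pics/rz.png

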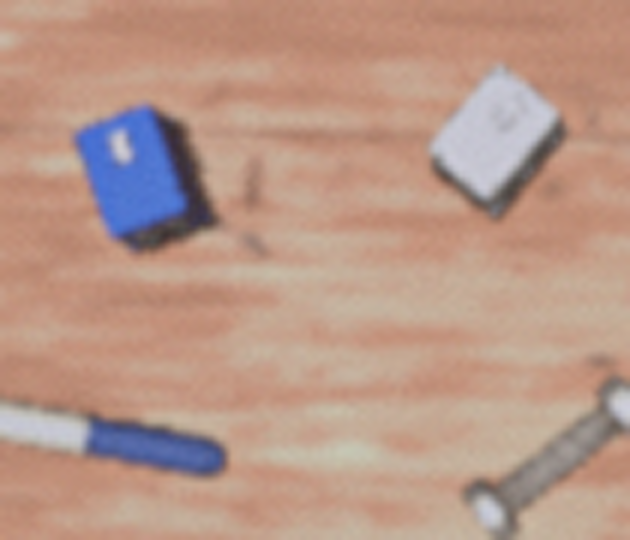

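The crops show the blue top-face corners at crop ×6 (76,137), (150,104), (190,208), (117,238). The socket's four screws are at crop ×5 (148,191), (260,201), (251,336), (138,326). I'll compute the poses from these.

```bash
python3 - <<'E'
from h import *
f=lambda L,k,o,z:np.array([ray("top",(x+.5)/k-.5+o[0],(y+.5)/k-.5+o[1],z) for x,y in L])
deg=lambda v:np.degrees(np.arctan2(v[1],v[0]))
b=f([(76,137),(150,104),(190,208),(117,238)],6,(215,255),.058)
print("blue",b.mean(0),deg(b[0]-b[3]),deg(b[1]-b[2]),deg(b[0]-b[1])-90,np.linalg.norm(b[0]-b[3]),np.linalg.norm(b[0]-b[1]))
w=f([(497,65),(562,127),(495,203),(432,147)],6,(215,255),.058);print("white",w.mean(0))
s=f([(148,191),(260,201),(251,336),(138,326)],5,(340,190),.078)
print("sock",s.mean(0),deg(s[0]-s[3]),deg(s[1]-s[2]),deg(s[0]-s[1])-90,np.linalg.norm(s[0]-s[3]),np.linalg.norm(s[0]-s[1]))
t=f([(68,63),(572,105),(555,535),(35,490)],5,(340,190),.05)
print("tester",t.mean(0),deg(t[0]-t[3]),deg(t[1]-t[2]),deg(t[0]-t[1])-90,deg(t[3]-t[2])-90,np.linalg.norm(t[0]-t[3]),np.linalg.norm(t[0]-t[1]))
p=f([(461,353)],5,(340,190),.090);print("plunger",p)
m=bot.observe();R=m['ee_rot'];print("move to blue, tool axes", R.T@(np.r_[b.mean(0)[:2],.2]-m['tool_pos']),deg(R[:,0]),deg(R[:,1]))
E
```

```text
blue [0.44528186 0.01377468 0.058     ] 25.057439910198596 23.72176409414294 25.472590735555684 0.034691114611520774 0.025231201702988745
white [ 0.45868825 -0.10014845  0.058     ]
sock [ 0.52474606 -0.25349406  0.078     ] -4.343334768571545 -4.4953717065101575 -4.251452598239851 0.05186317893891634 0.042361820826760134
tester [ 0.51869581 -0.29850082  0.05      ] -4.072167374865628 -4.5293327570776105 -3.9638535387508114 -3.9375937362636932 0.16878297211056886 0.19850225172357597
plunger [[ 0.49046289 -0.34780892  0.09      ]]
move to blue, tool axes [ 0.42772325 -0.45017107  0.03131793] 17.977484511474067 -72.02249555195455
```

Units first: shifts go in shares of 0.4 m and turns go in shares of 90 degrees. So -0.0281 m / 0.4 = -0.0703, 0.0267 m / 0.4 = 0.0668, -6.7 degrees / 90 = -0.0744.

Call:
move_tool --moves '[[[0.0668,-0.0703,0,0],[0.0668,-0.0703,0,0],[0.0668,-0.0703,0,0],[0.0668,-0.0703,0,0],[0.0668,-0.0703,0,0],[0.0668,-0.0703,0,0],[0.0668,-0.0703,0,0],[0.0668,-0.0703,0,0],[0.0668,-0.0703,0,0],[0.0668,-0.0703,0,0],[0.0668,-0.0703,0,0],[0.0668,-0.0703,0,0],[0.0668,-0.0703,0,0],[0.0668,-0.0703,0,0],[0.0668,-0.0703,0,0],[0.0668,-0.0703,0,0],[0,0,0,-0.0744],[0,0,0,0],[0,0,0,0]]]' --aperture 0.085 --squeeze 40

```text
refused: moves[0]: the value is too long (schema: maxItems 4). Nothing was moved.
```

The error is about the shape of the input: a list of rows, each a list of 4 numbers. Fixing that and sending the same move.

Call:
move_tool --moves '[[0.0668,-0.0703,0,0],[0.0668,-0.0703,0,0],[0.0668,-0.0703,0,0],[0.0668,-0.0703,0,0],[0.0668,-0.0703,0,0],[0.0668,-0.0703,0,0],[0.0668,-0.0703,0,0],[0.0668,-0.0703,0,0],[0.0668,-0.0703,0,0],[0.0668,-0.0703,0,0],[0.0668,-0.0703,0,0],[0.0668,-0.0703,0,0],[0.0668,-0.0703,0,0],[0.0668,-0.0703,0,0],[0.0668,-0.0703,0,0],[0.0668,-0.0703,0,0],[0,0,0,-0.0744],[0,0,0,0],[0,0,0,0]]' --aperture 0.085 --squeeze 40

```text
clock: 1.68
tool_pos: [0.4446, 0.0129, 0.2309]
ee_rot: [[0.909, 0.417, -0.001], [0.417, -0.909, -0.0], [-0.001, -0.0, -1.0]]
ft_force: [0.4, -0.4, 0.9]
finger_gap: 0.0848
grip_force: 0.0
```

```bash
python3 - <<'E'
from h import *
c=bot.get_calibration("wrist");cv2.imwrite("pics/w1.png",bot.snapshot("wrist")[:,:,::-1])
s=bot.observe();R=s['ee_rot'];print(s['tool_pos'],s['qpos'],np.degrees(np.arctan2(R[1,0],R[0,0])));np.save("c1.npy",c,allow_pickle=True)
print(proj("wrist",[.4453,.0138,.058],c))
E
```

```text
[0.4445373  0.01226073 0.23092823] [-8.76814824e+00  3.57050876e+00 -1.51915567e+01  7.12952398e+01
 -2.26874911e-02  1.46709624e+02] 24.52224559320821
[322.67430851 209.76581904]
```

View pics/w1.png

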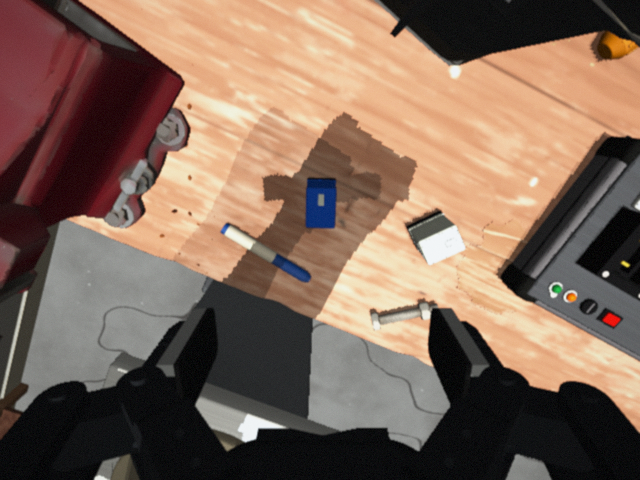

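The wrist view shows the blue relay's top face at about (307..335, 189..228), upright in the image, so the yaw is aligned. I'll refine the position from it.

```bash
python3 - <<'E'
from h import *
c=np.load("c1.npy",allow_pickle=True).item()
im=cv2.imread("pics/w1.png");hsv=cv2.cvtColor(im,cv2.COLOR_BGR2HSV)
roi=hsv[165:240,295:350];m=((roi[...,0]>100)&(roi[...,0]<130)&(roi[...,1]>140)&(roi[...,2]>95)).astype(np.uint8)
print(np.round([hsv[y,330] for y in range(176,232,4)]).tolist())
ys,xs=np.nonzero(m);pts=np.c_[xs,ys].astype(np.float32)+[295,165]
r=cv2.minAreaRect(pts.astype(np.float32));print(r)
P=np.array([ray("wrist",*q,.058,c) for q in cv2.boxPoints(r)]);print(P,P.mean(0))
for i in range(4):
    d=P[(i+1)%4]-P[i];print(np.linalg.norm(d),np.degrees(np.arctan2(d[1],d[0])))
s=bot.observe();print(s['ee_rot'].T@(np.r_[P.mean(0)[:2],0.0]-s['tool_pos']))
E
```

```text
[[13, 105, 102], [110, 214, 62], [110, 222, 70], [110, 226, 96], [110, 224, 114], [110, 226, 113], [110, 218, 117], [109, 232, 113], [110, 222, 117], [110, 230, 112], [110, 226, 114], [110, 223, 113], [110, 226, 113], [147, 45, 102]]
((320.4739990234375, 203.54638671875), (28.491525650024414, 46.89924240112305), 2.726310968399048)
[[ 0.42515673  0.02162173  0.058     ]
 [ 0.46397719  0.03665922  0.058     ]
 [ 0.4729924   0.01421978  0.058     ]
 [ 0.43450436 -0.0017764   0.058     ]] [0.44915767 0.01768108 0.058     ]
0.04163117105778531 21.17436662482762
0.024182689371553757 -68.11184654073125
0.041679817967372315 -157.43152995754002
0.025196246423744253 111.77686627051929
[ 0.00669656 -0.00296343  0.23092195]
```

```bash
python3 - <<'E'
from h import *
c=np.load("c1.npy",allow_pickle=True).item()
im=cv2.imread("pics/w1.png");hsv=cv2.cvtColor(cv2.GaussianBlur(im,(3,3),0),cv2.COLOR_BGR2HSV)
roi=hsv[165:240,295:350];m=((roi[...,0]>100)&(roi[...,0]<130)&(roi[...,1]>140)&(roi[...,2]>94)).astype(np.uint8)
m=cv2.morphologyEx(m,cv2.MORPH_OPEN,np.ones((5,5)))
r=cv2.minAreaRect(cv2.findContours(m,0,2)[0][0]);print(r)
print(m[10:40,11:42])
P=np.array([ray("wrist",*(np.array(q)+[295,165]),.058,c) for q in cv2.boxPoints(r)]);print(P.mean(0))
for i in range(2):
    d=P[(i+1)%4]-P[i];print(np.linalg.norm(d),np.degrees(np.arctan2(d[1],d[0])))
s=bot.observe();print(s['ee_rot'].T@(np.r_[P.mean(0)[:2],0.0]-s['tool_pos']))
E
```

```text
((25.417282104492188, 42.150665283203125), (28.209911346435547, 38.62528610229492), 2.2025980949401855)
[[0 0 0 0 0 0 0 0 0 0 0 0 0 0 0 0 0 0 0 0 0 0 0 0 0 0 0 0 0 0 0]
 [0 0 0 0 0 0 0 0 0 0 0 0 0 0 0 0 0 0 0 0 0 0 0 0 0 0 0 0 0 0 0]
 [0 0 0 0 0 0 0 0 0 0 0 0 0 0 0 0 0 0 0 0 0 0 0 0 0 0 0 0 0 0 0]
 [0 0 0 0 0 0 0 0 0 0 0 0 0 0 0 0 0 0 0 0 0 0 0 0 0 0 0 0 0 0 0]
 [0 0 0 0 0 0 0 0 0 0 0 0 0 0 0 0 0 0 0 0 0 0 0 0 0 0 0 0 0 0 0]
 [0 0 0 0 0 0 0 0 0 0 0 0 0 0 0 0 0 0 0 0 0 0 0 0 0 0 0 0 0 0 0]
 [0 0 0 0 0 0 0 0 0 0 0 0 0 0 0 0 0 0 0 0 0 0 0 0 0 0 0 0 0 0 0]
 [0 0 0 0 0 0 0 0 0 0 0 0 0 0 0 0 0 0 0 0 0 0 0 0 0 0 0 0 0 0 0]
 [0 0 0 0 0 0 0 0 0 0 0 0 0 0 0 0 0 0 0 0 0 0 0 0 0 0 0 0 0 0 0]
 [0 0 0 0 0 0 0 0 0 0 0 0 0 0 0 0 0 0 0 0 0 0 0 0 0 0 0 0 0 0 0]
 [0 0 0 0 0 0 0 0 0 0 0 0 0 0 0 0 0 0 0 0 0 0 0 0 0 0 0 0 0 0 0]
 [0 0 0 0 0 0 0 0 0 0 0 0 0 0 0 0 0 0 0 0 0 0 0 0 0 0 0 0 0 0 0]
 [0 0 0 0 0 0 0 0 0 0 0 0 0 0 0 0 0 0 0 0 0 0 0 0 0 0 0 0 0 0 0]
 [0 0 1 1 1 1 1 1 1 1 1 1 1 1 1 1 1 1 1 1 0 0 0 0 0 0 0 0 0 0 0]
 [0 1 1 1 1 1 1 1 1 1 1 1 1 1 1 1 1 1 1 1 1 1 1 1 1 1 1 1 1 0 0]
 [0 1 1 1 1 1 1 1 1 1
[... 406 characters left out ...]
 0 1 1 1 1 1 1 1 1 1 1 0 0]
 [0 1 1 1 1 1 1 1 1 1 1 1 0 0 0 0 0 0 0 1 1 1 1 1 1 1 1 1 1 0 0]
 [0 1 1 1 1 1 1 1 1 1 1 1 0 0 0 0 0 0 0 1 1 1 1 1 1 1 1 1 1 0 0]
 [0 1 1 1 1 1 1 1 1 1 1 1 0 0 0 0 0 0 0 1 1 1 1 1 1 1 1 1 1 0 0]
 [0 1 1 1 1 1 1 1 1 1 1 0 0 0 0 0 0 0 0 1 1 1 1 1 1 1 1 1 1 0 0]
 [0 1 1 1 1 1 1 1 1 1 1 0 0 0 0 0 0 0 0 1 1 1 1 1 1 1 1 1 1 0 0]
 [0 1 1 1 1 1 1 1 1 1 1 0 0 0 0 0 0 0 0 1 1 1 1 1 1 1 1 1 1 0 0]
 [0 1 1 1 1 1 1 1 1 1 1 0 0 0 0 0 0 0 0 1 1 1 1 1 1 1 1 1 1 0 0]
 [0 1 1 1 1 1 1 1 1 1 1 1 0 0 0 0 0 0 0 1 1 1 1 1 1 1 1 1 1 0 0]]
[0.44634257 0.01644237 0.058     ]
0.034503746374733385 21.695916102155703
0.02410359244102956 -67.60014576328983
[ 0.00362126 -0.00300484  0.2309252 ]
```

```bash
python3 - <<'E'
from h import *
c=bot.get_calibration("wrist");s=bot.observe();R=s['ee_rot']
print("cam in tool",R.T@(c['extrinsics'][:3,3]-s['tool_pos']))
print(R.T@(np.array([.4459,.0153,.029])-s['tool_pos']))
E
```

```text
cam in tool [ 0.08243206 -0.00071574 -0.14224363]
[ 0.00271393 -0.00215552  0.20192596]
```

To row units: -7.14 degrees / 90 = -0.0793.

Call:
move_tool --moves '[[0,0,0,-0.0793],[0,0,0,-0.0793],[0,0,0,-0.0793],[0,0,0,-0.0793],[0,0,0,-0.0793],[0,0,0,-0.0793],[0,0,0,-0.0793],[0,0,0,-0.0793],[0,0,0,-0.0793],[0,0,0,-0.0793],[0,0,0,-0.0793],[0,0,0,-0.0793],[0,0,0,-0.0793],[0,0,0,-0.0793],[0,0,0,-0.0793],[0,0,0,-0.0793],[0,0,0,-0.0793],[0,0,0,-0.0793],[0,0,0,-0.0793],[0,0,0,-0.0793]]'

```text
clock: 3.4
tool_pos: [0.4445, 0.0109, 0.2313]
ee_rot: [[-0.976, 0.216, -0.0], [0.216, 0.976, -0.0], [0.0, -0.0, -1.0]]
ft_force: [-0.4, -0.3, -0.7]
finger_gap: 0.0851
grip_force: 0.0
```

Call:
move_tool --moves '[[0,0,0,-0.0793],[0,0,0,-0.0793],[0,0,0,-0.0793],[0,0,0,-0.0793],[0,0,0,-0.0793],[0,0,0,0],[0,0,0,0],[0,0,0,0]]'

```text
clock: 4.07
tool_pos: [0.4448, 0.0117, 0.2313]
ee_rot: [[-0.922, -0.388, -0.0], [-0.388, 0.922, -0.0], [0.0, -0.0, -1.0]]
ft_force: [-0.2, -0.6, 0.0]
finger_gap: 0.0851
grip_force: 0.0
```

```bash
python3 - <<'E'
from h import *
s=bot.observe();R=s['ee_rot'];print(s['qpos'],np.degrees(np.arctan2(R[1,0],R[0,0])))
print(R.T@(np.array([.4459,.0153,.029])-s['tool_pos']))
c=bot.get_calibration("wrist");np.save("c2.npy",c,allow_pickle=True)
im=bot.snapshot("wrist")[:,:,::-1];cv2.imwrite("pics/w2.png",im)
hsv=cv2.cvtColor(cv2.GaussianBlur(im,(3,3),0),cv2.COLOR_BGR2HSV)
u,v=proj("wrist",[.4459,.0153,.058],c).astype(int);print(u,v);x0,y0=u-30,v-40
roi=hsv[y0:v+40,x0:u+30];m=((roi[...,0]>100)&(roi[...,0]<130)&(roi[...,1]>140)&(roi[...,2]>94)).astype(np.uint8)
print(roi[::4,26,2])
m=cv2.morphologyEx(m,cv2.MORPH_OPEN,np.ones((5,5)))
r=cv2.minAreaRect(max(cv2.findContours(m,0,2)[0],key=cv2.contourArea));print(r)
P=np.array([ray("wrist",*(np.array(q)+[x0,y0]),.058,c) for q in cv2.boxPoints(r)]);print(P.mean(0))
for i in range(2):
    d=P[(i+1)%4]-P[i];print(np.linalg.norm(d),np.degrees(np.arctan2(d[1],d[0])))
E
```

```text
[-8.84762603e+00  3.54351339e+00 -1.51675031e+01  7.12886964e+01
 -8.12324493e-03 -3.16944548e+01] -157.15317149764056
[-0.00240493  0.00294796  0.20230404]
324 211
[145 151 108  64  70  92 115 115 113 113 113 112 113 113 113  83 109 102
 106 135]
((31.5, 40.0), (38.0, 27.0), 90.0)
[0.4452283  0.01571178 0.058     ]
0.023194335790291194 112.8513409100683
0.03425032025069097 23.668845724129216
```

To row units: 0.03 m / 0.4 = 0.075, 0.0036 m / 0.4 = 0.009.

Call:
move_tool --moves '[[-0.006,0.009,0.075,0],[0,0,0.075,0],[0,0,0.075,0],[0,0,0.075,0],[0,0,0.05,0],[0,0,0.05,0],[0,0,0.05,0],[0,0,0.025,0],[0,0,0.025,0],[0,0,0.0058,0],[0,0,0,0],[0,0,0,0],[0,0,0,0]]'

```text
clock: 5.2
tool_pos: [0.4465, 0.0166, 0.0297]
ee_rot: [[-0.92, -0.393, 0.001], [-0.393, 0.92, -0.0], [-0.001, -0.001, -1.0]]
ft_force: [1.4, 1.0, 0.4]
finger_gap: 0.0851
grip_force: 0.0
```

Call:
move_tool --moves '[[0,0,0,0],[0,0,0,0],[0,0,0,0],[0,0,0,0],[0,0,0,0],[0,0,0,0],[0,0,0,0],[0,0,0,0]]' --aperture 0 --squeeze 60

```text
clock: 5.87
tool_pos: [0.446, 0.0168, 0.0292]
ee_rot: [[-0.919, -0.394, 0.0], [-0.394, 0.919, -0.0], [-0.0, -0.0, -1.0]]
ft_force: [-1.7, 0.1, 4.0]
finger_gap: 0.0258
grip_force: 60.6
```

Call:
move_tool --moves '[[0,0,-0.025,0],[0,0,-0.075,0],[0,0,-0.1,0],[0,0,-0.1,0],[0,0,-0.1,0],[0,0,0,0],[0,0,0,0]]'

```text
clock: 6.45
tool_pos: [0.4477, 0.0165, 0.1913]
ee_rot: [[-0.919, -0.394, 0.005], [-0.394, 0.919, -0.001], [-0.005, -0.003, -1.0]]
ft_force: [0.6, 0.2, -1.6]
finger_gap: 0.0254
grip_force: 60.1
```

```bash
python3 - <<'E'
from h import *
c=bot.get_calibration("wrist");np.save("c3.npy",c,allow_pickle=True)
im=bot.snapshot("wrist")[:,:,::-1];cv2.imwrite("pics/w3.png",im)
E
```

```text
(no output)
```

View pics/w3.png

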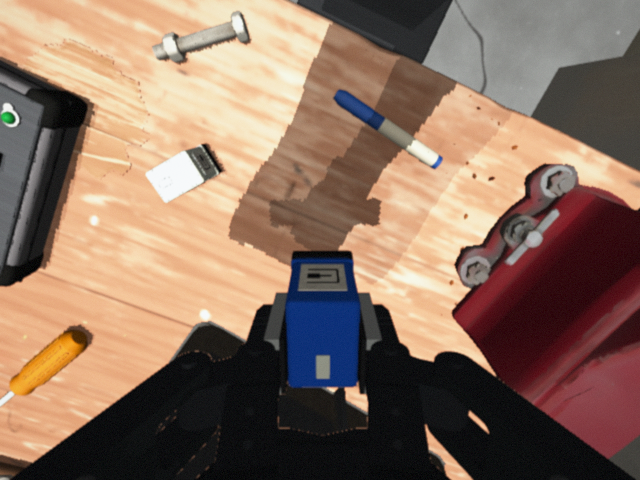

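Relay held upright, label edge toward the camera. The top face spans roughly (288,293) to (358,386). I'll compute its offset in the tool and the move to the socket.

```bash
python3 - <<'E'
from h import *
c=np.load("c3.npy",allow_pickle=True).item();s=bot.observe();R=s['ee_rot'];t=s['tool_pos']
for h in(.0288,):
  P=np.array([ray("wrist",*q,t[2]+h,c) for q in [(288,293),(357,293),(358,386),(287,386)]])
  Q=(P-t)@R;print(np.round(Q,4),Q.mean(0))
im=cv2.imread("pics/w3.png");print(im[280:300,300,0],im[378:394,300,0],im[340,280:292,0],im[340,352:364,0])
yaw=np.degrees(np.arctan2(-R[1,0],-R[0,0]));print("yaw",yaw,s['qpos'])
print(R.T@(np.array([.5247,-.2535,.19])-t))
E
```

```text
[[ 0.0207 -0.0117 -0.0288]
 [ 0.0207  0.012  -0.0288]
 [-0.0185  0.0136 -0.0288]
 [-0.0185 -0.0133 -0.0288]] [ 0.00109147  0.00013542 -0.02880159]
[ 86  84  83  87  85  85  89  87  88 105 110  86  77  75  78  77  76  78
  73  78] [119 120 120 120 117 118 118 116 103  79  35  20  22  23  27  21] [ 15  21  17  14   7  13  40  82 103 113 115 119] [117 123 117 115 108  98  71  27  18   7  18  21]
yaw 23.176813043351864 [-8.17095580e+00  4.77109445e+00 -1.98176204e+01  6.53181951e+01
 -9.41105258e-03 -3.13477397e+01]
[ 0.03421827 -0.27926772 -0.00040094]
```

To row units: -0.0309 m / 0.4 = -0.0773, -0.0062 m / 0.4 = -0.0155, 6.9 degrees / 90 = 0.0767.

Call:
move_tool --moves '[[-0.0155,-0.0773,-0.0038,0],[-0.0155,-0.0773,-0.0038,0],[-0.0155,-0.0773,-0.0038,0],[-0.0155,-0.0773,-0.0038,0],[-0.0155,-0.0773,-0.0038,0],[-0.0155,-0.0773,-0.0038,0],[0,0,0,0.0767],[0,0,0,0.0767],[0,0,0,0.0767],[0,0,0,0.0756],[0,0,0,0],[0,0,0,0],[0,0,0,0],[0,0,0,0]]'

```text
clock: 7.67
tool_pos: [0.5526, -0.1388, 0.1972]
ee_rot: [[-0.997, 0.073, -0.001], [0.073, 0.997, 0.0], [0.001, 0.0, -1.0]]
ft_force: [1.1, -0.8, -0.9]
finger_gap: 0.0254
grip_force: 60.1
```

```bash
python3 - <<'E'
from h import *
c=bot.get_calibration("wrist");np.save("c4.npy",c,allow_pickle=True)
im=bot.snapshot("wrist")[:,:,::-1];cv2.imwrite("pics/w4.png",im)
u,v=proj("wrist",[.5247,-.2535,.078],c);print(u,v);x0,y0=max(int(u-75),0),int(v-65);print(x0,y0)
a=cv2.resize(im[y0:y0+130,x0:x0+160],None,fx=4.5,fy=4.5,interpolation=cv2.INTER_CUBIC);cv2.imwrite("pics/w4z.png",a)
E
```

```text
158.6556699417151 202.4708931578145
83 137
```

View pics/w4z.png

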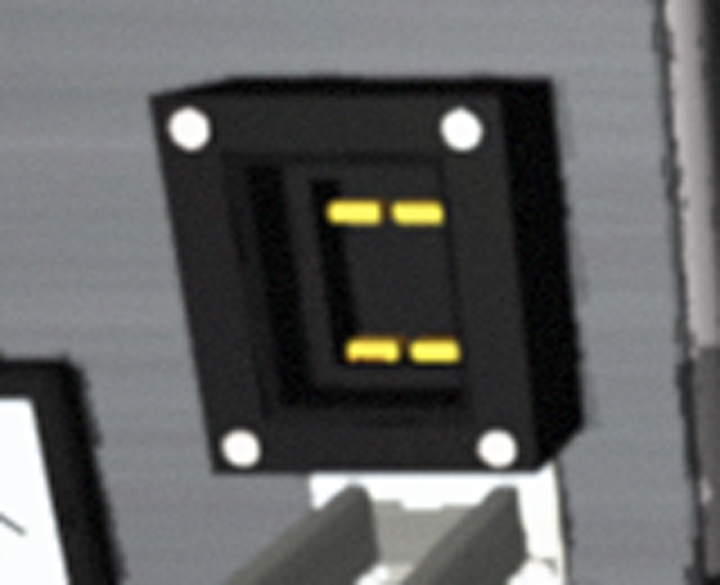

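The four screw heads on the socket block are at crop (189,129), (461,129), (497,448), (241,448), and the block's top corners at (152,97), (498,97), (535,470), (213,470).

```bash
python3 - <<'E'
from h import *
c=np.load("c4.npy",allow_pickle=True).item();deg=lambda v:np.degrees(np.arctan2(v[1],v[0]))
for L in([(241,448),(189,129),(461,129),(497,448)],[(213,470),(152,97),(498,97),(535,470)]):
  P=np.array([ray("wrist",(x+.5)/4.5-.5+83,(y+.5)/4.5-.5+137,.078,c) for x,y in L])
  print(P.mean(0),[round(float(np.linalg.norm(P[i]-P[i-1])),4) for i in range(4)],deg(P[0]-P[1]),deg(P[3]-P[2]),deg(P[2]-P[1])-90,deg(P[3]-P[0])-90)
s=bot.observe();R=s['ee_rot'];t=s['tool_pos'];print(t,deg(-R[:,0]),s['qpos'])
E
```

```text
[ 0.52428858 -0.25252551  0.078     ] [0.0421, 0.052, 0.042, 0.052] -4.419141371048563 -4.3700496440480014 -4.203672258342351 -4.211788094183589
[ 0.52380503 -0.25198488  0.078     ] [0.0532, 0.0607, 0.0532, 0.0607] -4.732681333447743 -4.72383647446938 -4.202911397918285 -4.2123860434990945
[ 0.55276335 -0.13881388  0.19751966] -4.225461484453677 [-2.21629086e+01  1.80702768e+01 -1.94334978e+00  7.00306954e+01
 -6.19030717e-03 -1.79374418e+01]
```

To row units: 0.03 m / 0.4 = 0.075, -0.0289 m / 0.4 = -0.0723.

Call:
move_tool --moves '[[0.0118,-0.0723,0,0],[0.0118,-0.0723,0,0],[0.012,-0.0723,0,0],[0.012,-0.072,0,0],[0,0,0,0],[0,0,0.075,0],[0,0,0.075,0],[0,0,0.0313,0],[0,0,0,0],[0,0,0,0],[0,0,0,0]]'

```text
clock: 8.63
tool_pos: [0.5262, -0.253, 0.1268]
ee_rot: [[-0.997, 0.075, 0.002], [0.075, 0.997, -0.001], [-0.002, -0.001, -1.0]]
ft_force: [-0.4, 0.5, -0.4]
finger_gap: 0.0255
grip_force: 60.1
```

```bash
python3 - <<'E'
from h import *
s=bot.observe();R=s['ee_rot'];t=s['tool_pos'];print(t,np.degrees(np.arctan2(-R[1,0],-R[0,0])),s['ft_force'],R.T@(np.array([.5254,-.2526,.125])-t))
c=bot.get_calibration("wrist");cv2.imwrite("pics/w5.png",bot.snapshot("wrist")[:,:,::-1]);cv2.imwrite("pics/s5.png",bot.snapshot("side")[:,:,::-1])
E
```

```text
[ 0.52618342 -0.25295983  0.1267842 ] -4.28017413973076 [-0.44663323  0.54358626 -0.36035836] [0.00081112 0.00030213 0.00178252]
```

To row units: 0.008 m / 0.4 = 0.02, 0.0008 m / 0.4 = 0.002.

Call:
move_tool --moves '[[0.002,0.0008,0.02,0],[0,0,0.02,0],[0,0,0.015,0],[0,0,0.01,0],[0,0,0.0075,0],[0,0,0,0],[0,0,0,0]]'

```text
clock: 9.32
tool_pos: [0.5247, -0.2523, 0.0961]
ee_rot: [[-0.997, 0.075, 0.0], [0.075, 0.997, 0.0], [-0.0, 0.0, -1.0]]
ft_force: [2.0, -0.7, -2.1]
finger_gap: 0.0261
grip_force: 60.1
```

Call:
move_tool --moves '[[0,0,0.005,0],[0,0,0.005,0],[0,0,0.005,0],[0,0,0,0]]'

```text
clock: 9.65
tool_pos: [0.5247, -0.2524, 0.0901]
ee_rot: [[-0.997, 0.075, 0.0], [0.075, 0.997, 0.0], [-0.0, 0.0, -1.0]]
ft_force: [1.2, -0.5, -2.6]
finger_gap: 0.0257
grip_force: 60.1
```

Call:
move_tool --moves '[[0,0,0.005,0],[0,0,0.005,0],[0,0,0.0025,0],[0,0,0,0]]'

```text
clock: 9.98
tool_pos: [0.5247, -0.2524, 0.0854]
ee_rot: [[-0.997, 0.075, 0.0], [0.075, 0.997, -0.0], [-0.0, -0.0, -1.0]]
ft_force: [1.8, -1.1, -1.4]
finger_gap: 0.0255
grip_force: 60.0
```

Call:
move_tool --moves '[[0,0,0.0025,0],[0,0,0.0025,0],[0,0,0,0]]'

```text
clock: 10.23
tool_pos: [0.5247, -0.2525, 0.0853]
ee_rot: [[-0.997, 0.075, 0.001], [0.075, 0.997, -0.001], [-0.001, -0.001, -1.0]]
ft_force: [-1.9, 0.9, 10.2]
finger_gap: 0.0252
grip_force: 61.6
```

Seated: contact at the expected height, 10 N. I'll release, rise and estimate the lever angle.

To row units: -0.001 m / 0.4 = -0.0025.

Call:
move_tool --moves '[[0,0,-0.0025,0],[0,0,0,0],[0,0,0,0],[0,0,0,0]]' --aperture 0.06

```text
clock: 10.57
tool_pos: [0.5242, -0.2522, 0.0841]
ee_rot: [[-0.997, 0.075, -0.001], [0.075, 0.997, 0.0], [0.001, 0.0, -1.0]]
ft_force: [0.3, -0.5, -0.8]
finger_gap: 0.0598
grip_force: 0.0
```

Call:
move_tool --moves '[[0,0,-0.05,0],[0,0,-0.1,0],[0,0,-0.1,0],[0,0,-0.1,0],[0,0,-0.05,0],[0,0,0,0],[0,0,0,0]]' --aperture 0.06

```text
clock: 11.15
tool_pos: [0.5253, -0.2529, 0.2457]
ee_rot: [[-0.997, 0.075, 0.002], [0.075, 0.997, -0.002], [-0.002, -0.002, -1.0]]
ft_force: [0.6, -0.2, 0.2]
finger_gap: 0.0599
grip_force: 0.0
```

```bash
python3 - <<'E'
from h import *
im=cv2.imread("pics/top0.png");sd=bot.snapshot("side")[:,:,::-1];cv2.imwrite("pics/s6.png",sd)
def red(i,x0,y0,x1,y1):
    h=cv2.cvtColor(i[y0:y1,x0:x1],cv2.COLOR_BGR2HSV);m=(((h[...,0]<8)|(h[...,0]>172))&(h[...,1]>170)).astype(np.uint8)
    n,l,st,ce=cv2.connectedComponentsWithStats(m);k=1+np.argmax(st[1:,4]);return ce[k]+[x0,y0],st[k]
t,st=red(im,375,165,410,190);print(t,st)
s,st2=red(cv2.imread("pics/side0.png"),370,200,405,235);print(s,st2)
ex=np.array([.9972,-.075,0]);H=np.array([.5243,-.2525,.1215])+.048*ex
for th in np.arange(1.8,2.21,.05):
    b=H+.083*(-np.cos(th)*ex+np.sin(th)*np.array([0,0,1]));print(round(th,2),b.round(4),proj("top",b).round(1),proj("side",b).round(1))
o=bot.observe();print(o['tool_pos'])
E
```

```text
[390.96202532 178.01898734] [  7   8  20  13 158]
[385.40306122 216.32653061] [  7   7  18  18 196]
1.8 [ 0.591  -0.2575  0.2023] [390.7 188.6] [370.1 210.2]
1.85 [ 0.595  -0.2578  0.2013] [390.7 186.4] [372.8 210.7]
1.9 [ 0.5989 -0.2581  0.2   ] [390.8 184.4] [375.5 211.4]
1.95 [ 0.6028 -0.2584  0.1986] [390.8 182.4] [378.1 212.2]
2.0 [ 0.6066 -0.2587  0.197 ] [390.8 180.5] [380.6 213.2]
2.05 [ 0.6103 -0.259   0.1952] [390.8 178.8] [383.  214.2]
2.1 [ 0.614  -0.2592  0.1931] [390.7 177.1] [385.3 215.4]
2.15 [ 0.6175 -0.2595  0.191 ] [390.7 175.5] [387.6 216.7]
2.2 [ 0.6209 -0.2598  0.1886] [390.6 174.1] [389.8 218.2]
[ 0.52446348 -0.25232621  0.24392943]
```

View pics/s6.png

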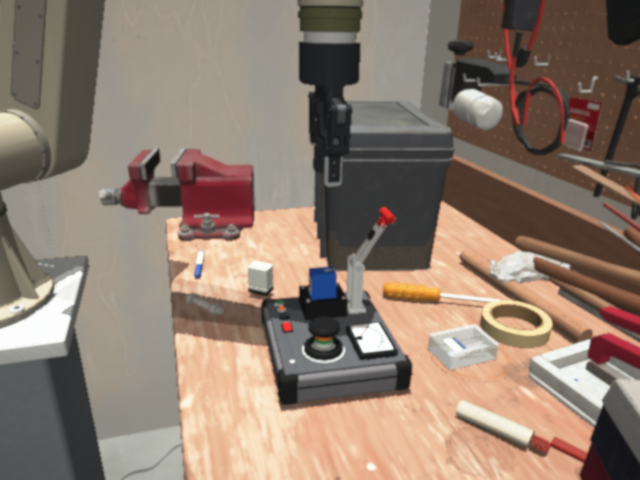

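Call:
move_tool --moves '[[-0.075,0,0,0],[-0.075,0,0,0],[-0.075,0,0,0],[-0.075,0,0,0],[0,0,0,0],[0,0,0,0],[0,0,0.075,0],[0,0,0.075,0],[0,0,0,0],[0,0,0,0]]' --aperture 0 --squeeze 40

```text
clock: 12.03
tool_pos: [0.6414, -0.2604, 0.1822]
ee_rot: [[-0.997, 0.076, -0.006], [0.076, 0.997, 0.003], [0.006, 0.003, -1.0]]
ft_force: [0.1, 1.0, 0.7]
finger_gap: -0.0003
grip_force: 0.0
```

Call:
move_tool --moves '[[0.0275,0,0,0],[0.0275,0,0,0],[0.0275,0,0,0],[0.0275,0,0,0],[0.0275,0,-0.0075,0],[0.035,0,0,0],[0.035,0,0,0],[0.0325,0,-0.0025,0],[0,0,0,0]]'

```text
clock: 12.78
tool_pos: [0.5472, -0.2545, 0.1918]
ee_rot: [[-0.997, 0.076, 0.002], [0.076, 0.997, -0.002], [-0.002, -0.002, -1.0]]
ft_force: [0.4, 0.8, -0.7]
finger_gap: 0.0004
grip_force: 0.0
```

```bash
python3 - <<'E'
from h import *
sd=bot.snapshot("side")[:,:,::-1];t=bot.snapshot("top")[:,:,::-1]
cv2.imwrite("pics/s7.png",np.hstack([sd[150:400,240:440],t[120:320,320:480][:, :][0:200].repeat(1,0) if 0 else cv2.resize(t[120:320,320:480],(200,250))]))
E
```

```text
(no output)
```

View pics/s7.png

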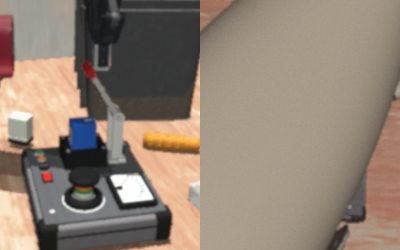

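To row units: 0.01 m / 0.4 = 0.025, 0.009 m / 0.4 = 0.0225.

Call:
move_tool --moves '[[0.0225,0,0.0075,0],[0.0225,0,0.01,0],[0.0208,0,0.0125,0],[0.0208,0,0.0125,0],[0.0208,0,0.0125,0],[0.0125,0,0.025,0],[0.0125,0,0.025,0],[0.01,0,0.025,0],[0,0,0.015,0],[0,0,0,0],[0,0,0,0]]'

```text
clock: 13.8
tool_pos: [0.4925, -0.2501, 0.1308]
ee_rot: [[-0.997, 0.075, 0.0], [0.075, 0.997, -0.0], [-0.0, -0.0, -1.0]]
ft_force: [0.5, 0.7, -0.0]
finger_gap: 0.0002
grip_force: 0.0
```

Call:
move_tool --moves '[[0,0,0.0075,0],[0,0,0.005,0],[0,0,0,0],[0,0,0,0]]'

```text
clock: 14.13
tool_pos: [0.493, -0.2506, 0.1276]
ee_rot: [[-0.997, 0.075, 0.003], [0.075, 0.997, -0.002], [-0.003, -0.002, -1.0]]
ft_force: [-1.5, 1.5, 9.8]
finger_gap: 0.0003
grip_force: 4.6
```

To row units: -0.02 m / 0.4 = -0.05.

Call:
move_tool --moves '[[0,0,-0.05,0],[0,0,-0.05,0],[0,0,0,0],[0,0,0,0]]'

```text
clock: 14.47
tool_pos: [0.493, -0.2506, 0.167]
ee_rot: [[-0.997, 0.075, 0.003], [0.075, 0.997, -0.002], [-0.003, -0.002, -1.0]]
ft_force: [0.2, 0.4, -0.4]
finger_gap: -0.0002
grip_force: 0.0
```

```bash
python3 - <<'E'
from h import *
print(ray("side",323,327,.09), proj("side",[.4905,-.3478,.09]))
b=np.array([.5243,-.2525,.1215])-.035*np.array([.9972,-.075,0]);print("bar shut expects",proj("side",b))
sd=bot.snapshot("side")[:,:,::-1]
h=cv2.cvtColor(sd[250:310,280:350].copy(),cv2.COLOR_BGR2HSV);m=(((h[...,0]<8)|(h[...,0]>172))&(h[...,1]>170)).astype(np.uint8)
n,l,st,ce=cv2.connectedComponentsWithStats(m);print(st[1:],ce[1:]+[280,250])
o=bot.observe();print(o['tool_pos'],o['ft_force'],o['ee_rot'].T@(np.array([.4905,-.3478,.12])-o['tool_pos']))
E
```

```text
[ 0.4930585  -0.35948212  0.09      ] [318.38640219 322.4833929 ]
bar shut expects [298.18609398 267.91932096]
[[ 15  11  16  14 123]] [[301.4796748  267.27642276]]
[ 0.49231432 -0.25017638  0.16589286] [ 0.28640413  0.06535854 -0.34987051] [-0.00547896 -0.09744469  0.04598186]
```

To row units: -0.0335 m / 0.4 = -0.0838, -0.033 m / 0.4 = -0.0825.

Call:
move_tool --moves '[[-0.0045,-0.0825,0,0],[-0.0045,-0.0825,0,0],[-0.0045,-0.0838,0,0],[0,0,0,0],[0,0,0.075,0],[0,0,0.04,0],[0,0,0.025,0],[0,0,0.025,0],[0,0,0,0],[0,0,0,0]]'

```text
clock: 15.35
tool_pos: [0.4896, -0.349, 0.0992]
ee_rot: [[-0.997, 0.075, -0.001], [0.075, 0.997, 0.001], [0.001, 0.001, -1.0]]
ft_force: [0.0, 0.2, 0.3]
finger_gap: 0.0001
grip_force: 0.0
```

Call:
move_tool --moves '[[0,0,0.01,0],[0,0,0.0075,0],[0,0,0,0],[0,0,0,0],[0,0,0,0]]'

```text
clock: 15.77
tool_pos: [0.4899, -0.3497, 0.0929]
ee_rot: [[-0.997, 0.075, 0.001], [0.075, 0.997, -0.001], [-0.001, -0.001, -1.0]]
ft_force: [0.9, -0.6, -0.2]
finger_gap: 0.0
grip_force: 0.0
```

To row units: 0.002 m / 0.4 = 0.005.

Call:
move_tool --moves '[[0,0,0.005,0],[0,0,0.005,0],[0,0,0,0],[0,0,0,0]]'

```text
clock: 16.1
tool_pos: [0.49, -0.3498, 0.0889]
ee_rot: [[-0.997, 0.075, 0.001], [0.075, 0.997, -0.001], [-0.001, -0.001, -1.0]]
ft_force: [-0.0, 0.7, 3.5]
finger_gap: 0.0001
grip_force: 1.6
```

Call:
move_tool --moves '[[0,0,0.005,0],[0,0,0.0025,0],[0,0,0,0],[0,0,0,0]]'

```text
clock: 16.43
tool_pos: [0.49, -0.3498, 0.0858]
ee_rot: [[-0.997, 0.075, 0.001], [0.075, 0.997, -0.001], [-0.001, -0.001, -1.0]]
ft_force: [0.2, 0.6, 5.3]
finger_gap: 0.0001
grip_force: 2.4
```

```bash
python3 -c "
from h import *
for i in range(4): o=bot.observe();print(o['tool_pos'],o['ft_force']);bot.snapshot('side')"
```

```text
[ 0.49000239 -0.3498157   0.08581356] [0.22960708 0.56974779 5.29613276]
[ 0.48998975 -0.34983399  0.08583821] [ 0.85205736 -0.67468393  5.31425983]
[ 0.48998731 -0.34980675  0.08583387] [-0.0708553  -0.59074166  5.51982509]
[ 0.48999547 -0.34985659  0.08580727] [ 1.35936891 -0.34215895  4.66123871]
```

Units first: shifts go in shares of 0.4 m and turns go in shares of 90 degrees. So 0.001 m / 0.4 = 0.0025, 0.0007 m / 0.4 = 0.0018.

Call:
move_tool --moves '[[0,0,0.0025,0],[0,0,0.0018,0],[0,0,0,0],[0,0,0,0],[0,0,0,0],[0,0,0,0],[0,0,0,0],[0,0,0,0],[0,0,0,0],[0,0,0,0],[0,0,0,0],[0,0,0,0],[0,0,0,0]]'

```text
clock: 17.72
tool_pos: [0.49, -0.3498, 0.0842]
ee_rot: [[-0.997, 0.075, 0.001], [0.075, 0.997, -0.001], [-0.001, -0.001, -1.0]]
ft_force: [1.3, -0.4, 5.3]
finger_gap: 0.0004
grip_force: 2.8
```

```bash
python3 - <<'E'
from h import *
sd=bot.snapshot("side")[:,:,::-1]
cv2.imwrite("pics/s8.png",cv2.resize(sd[240:390,250:420],None,fx=4,fy=4,interpolation=cv2.INTER_CUBIC))
o=bot.observe();print(o['tool_pos'],o['ft_force'])
E
```

```text
[ 0.48998825 -0.34982289  0.08416451] [ 1.95392087 -0.14652507  5.84527622]
```

View pics/s8.png

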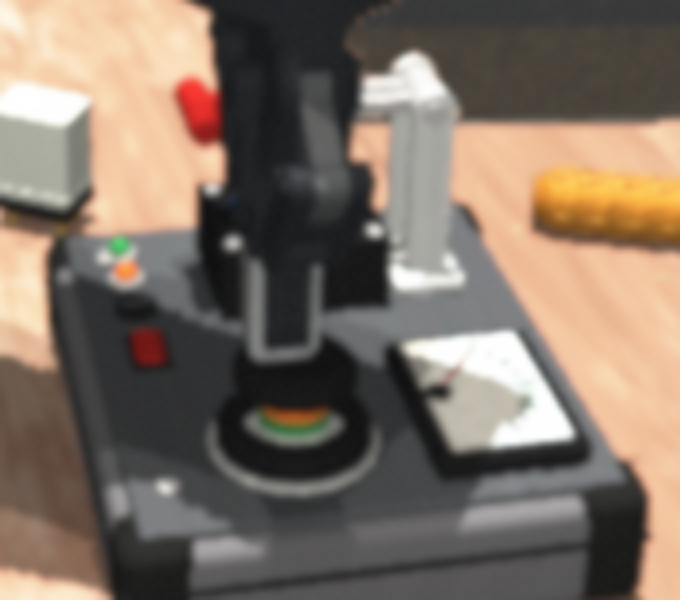

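The picture shows the lever level (bar at crop (200,110)). The plunger has its green band at the collar's rim at (295,430), with the orange band above it. I'm handing in.

```bash
python3 -c "
from bench import bot
print(bot.close_job())"
```

```text
the job is handed in; nothing more can be done
None
```

I handed the job in with the blue relay seated, the lever shut over it, and the plunger held about 8 mm down (5–6 N) with its green band at the collar's rim; the hand-in returned no verdict.

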